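# Present the labelled jar to the archive's barcode scanner

### The job

Wake the clamped barcode scanner by squeezing its trigger fully in and letting it spring back out. Then take hold of the fastener carousel and turn it until the one square jar, with its barcode label, squarely faces the scanner's window, and finish while still holding the carousel motionless there. Turn it steadily rather than flinging it round, and leave the stapler, mug and tape roll where they are.

Things in the scene. Friction and masses are not known exactly. Their poses are not given: they have to be found in the camera images.
- carousel: Turntable turning freely and endlessly about its vertical axis (friction about 0.02 N m). Grey disc 256 mm across, top 26 mm above the table, with six fixed closed jars centred 88 mm from the axis, lid tops 104 mm above the table: five round ones 52 mm across, one square 52 mm wide. A 20 mm post carries a knob at the centre. Origin: on the axis, 14 mm above the table; z up; square jar on +y.
- knob (a point): Centre of the round black knob on the carousel's axis: 40 mm diameter, 40 mm tall, from 126 to 166 mm above the table, this point at 148 mm. Can be pinched from above at any yaw.
- label (a point): Centre of the outer face of the upright white barcode label (44 mm wide, 50 mm tall) on the square jar, 116 mm from the carousel's axis and 56 mm above the table; it looks outwards, away from the axis. The carousel has to be turned until this point lies on the line from the axis to the scanner's window.
- scanner: Grey pistol-shaped scanner clamped level on its side on a fixed strip. Origin: on the table, on the carousel's axis; +y points from there to the scanner, z up; it looks along -y at the carousel. Head x -30 to 30, y 180 to 305, z 47 to 113 mm. Grip: level bar along x from the head out to x -132 mm, front face y 255, back face y 283, z 63 to 97 mm (its black end cap 4 mm wider).
- window (a point): Centre of the scanner's window, at (0, 179, 80) mm in the scanner body's frame.
- squeeze (a point): Point at (-66, 257, 80) mm in the scanner's frame (same axes), midway between the trigger's front face (y about 232 mm here, released) and the grip's back (y 283 mm). A gripper from above closing along the scanner's y axis straddles both: 51 mm apart at rest, about 41 mm squeezed.
- trigger (a joint): Black sprung trigger, 54 mm long, 10 thick, 20 tall, on the carousel side of the grip, hinged about a vertical axis at (-30, 247) mm of the scanner's frame. 0 rad = released, standing out; 0.28 rad = fully in against the grip. About 2 N to start, 6 N for full travel; springs back by itself.
- stapler: Black stapler, 130 x 34 x 41 mm, loose on the table; origin under its centre. Leave alone.
- mug: White mug, 80 mm across, 90 mm tall, loose on the table; origin under its centre. Leave alone.
- tape: Brown roll of tape lying flat, 90 mm across, 40 mm tall; origin under its centre. Leave alone.

How it is judged (in metres and radians):
On the way, in this order (a step that is already met when the one before it is completed fails the run):
1. the scanner's trigger is squeezed in (past 0.2 rad) (value of joint trigger above 0.2 rad), for 0.2 s.
2. the trigger is let go and has sprung back (under 0.05 rad, fingers off the scanner) (value of joint trigger below 0.05 rad and contact force between the fingers and scanner below 0.1 N), for 0.2 s.
3. the fingers hold the carousel still with the square jar's label facing the scanner (x of label in the frame of scanner between -0.016 and 0.016 m and y of label in the frame of scanner above 0.1 m and contact force between the fingers and carousel above 1 N and angular speed of carousel below 0.1 rad/s), for 0.3 s.
At the end, for the whole second after the job is handed in: The label's centre is within 16 mm (about 8 degrees) of the line from the carousel's axis to the scanner, on the scanner's side; the fingers hold the carousel with more than 1 N and it turns slower than 0.1 rad/s; the trigger is released (under 0.05 rad) (all of step 3 and value of joint trigger below 0.05 rad); the arm keeps its last pose, push and grip.
It fails at once if the carousel is flung round faster than 4 rad/s (angular speed of carousel above 4 rad/s).
It fails at once if the stapler, mug or tape roll is moved more than 30 mm (distance of any of stapler, mug, tape from where it was at the start of the episode above 0.03 m).
It also fails if it takes over 58 s, if anything falls off the work surface, if the arm or the gripper's body presses on something with over 40 N, if the wrist force passes 120 N, or if a joint passes its speed limit or range.

### The arm

A 7-joint arm with a two-finger parallel gripper is mounted at the origin on the work surface. World frame = base frame: x ahead of the robot, y to its left, z up, the work surface at z = 0. Lengths are in mm, angles in rad, forces in N, time in s.
With the tool pointing down it reaches from about 425 to 875 mm from the base axis. Payload 4.7 kg.
Tool frame: the origin (TCP) lies at the very end of the fingers, on their centre line; the grasp point (between the pads) lies 19 mm behind it; z points along the fingers, y is the line along which they close (so a half turn about z gives the same grasp; the last joint's range is limited). The gripper opens to 85 mm and grips with 20 to 120 N. Pads are 22 mm wide; open, the fingers measure 114 mm over their backs; the gripper's body (76 mm by 85 mm) begins 54 mm behind the grasp point. The pads swing forward as they close: fully open they stand 13 mm farther back than shut.
Start: joints at [-1.151, 0.321, -0.07, 1.45, 0.023, 1.371, -0.057], TCP at [256.618, 597.22, 231.349] pointing down, gripper open.
Joint ranges: [-2.86, 2.86], [-0.3, 2.09], [-1.38, 1.24], [0.06, 2.45], [-1.56, 4.7], [0.09, 2.05], [-2.69, 2.69]. Speed limits (rad/s): [2.57, 2.57, 3.14, 3.14, 3.14, 3.14, 3.14].

### API

Orientations are given as a rotation vector (axis times angle).
In Python, from plant import manip, vision, finder gives the robot as it stands.
- The arm moves only by the shell command python3 -m inch 'ROWS' [FORCE]. ROWS is JSON, a list of rows, each an object of numbers: "dx", "dy", "dz": the shift along the tool's x, y, z as a fraction of full scale; "wx", "wy", "wz": the turn, a rotation vector about the tool's x, y, z as a fraction of full scale; "grip": the gripper's target within -1 to 1 (fully open at 1, half-way at 0, shut at -1). In form: [{"dx": .., "dy": .., "dz": .., "wx": .., "wy": .., "wz": .., "grip": ..}, ...]. A call has 1 to 12 rows; each row shifts and turns the commanded pose from where the row before left it, along the tool's axes as they then stand; what a row does not reach is not made up. Full scale, the value 1, is 50 mm for a shift and 8 degrees for a turn. A row lasts 1/10 s, in which the tool goes at most 50 mm and 8.59 degrees, less where a joint would pass 70% of its speed; a pose out of reach is approached as far as the arm can. A call with a number of a shift or a turn outside -1 to 1 is refused whole. A call with a gripper value outside its range is refused whole. The fingers move at their own pace and stop on an object; FORCE is the grip in N (left out, the last holds). Time passes only in rows, so rows that do not move let the fingers close. It gives the time, the measured TCP pose, the force, the opening and the grip force at its end, in the units of the state.
- manip.get_obs(): the state, without advancing time (a new reading comes with each control period).
- vision.capture(name): name is "side" or "top"; returns a dict with "frame" (480x640x3 uint8, red, green, blue), "camera_matrix" (3x3 intrinsics, pixels), "k1" (the pictures are not rectified: a ray, as slopes to the right and down, at radius r is drawn at 1 + k1 r^2 times it, then the intrinsics apply), "R" (3x3) and "t" (3): a world point X has camera coordinates R X + t. Camera axes: x right, y down, z forward; pixel columns grow to the right and rows downward; lengths in mm; the calibration is good to about 2 mm. A picture is of the moment at which its call begins. There is no depth.
- manip.job_done(): hands the job in; it is judged then, once.
Trained networks look in a picture, given as the dict that the camera call returned (one of the last four; its "shot" number tells which), for a name from the list of things; names that differ only in an ending like _2 or _b are one class to them, and where a whole thing is asked for, a point or a joint stands for the part that bears it (a point fixed in the world has none). Each returns a list of dicts, best first, with "conf" (0 to 1); they miss things now and then, are a little off and sometimes report something else, mostly with a low value. They report only what shows in the picture. A call takes as long as a camera call.
- finder.find_in(name, picture): "box" ([centre column, centre row, width, height] in pixels, round what is visible of it).
- finder.regions_of(name, picture): "region" (480x640 bool, what is visible of it) and "box" ([centre column, centre row, width, height] in pixels, round what is visible of it).
The state is a dict: "t": time; "joint_positions": joint angles; "joint_velocities": joint speeds; "joint_torque": joint torques, N m; "ee_pos": TCP position; "tcp_rot": TCP orientation; "ft_force": force on the tool from outside, world axes, zero at the start; "moment": the same for the moment, N m; "gripper_width": opening from 0.0 (shut) to 1.0 (fully open); "finger_force": force on a finger pad.
Only numpy, scipy, OpenCV 4.12 (cv2) and the standard library are available. Lean on these libraries where they do the work, as an engineer would, in place of code of your own. Each camera call takes 0.05 s, during which the arm holds its last target. There are 200 camera calls.

## Working session

There is one attempt and no reset: what is moved stays moved. The work goes in short steps, Python scripts to look and compute and a shell command to move; the robot and the scene stay as the last step left them, time stands still between calls to the robot, and variables do not carry over. Pictures are saved under pics/ and viewed, at most 10 in all, crops included, and the job is handed in when it is done.

```bash
mkdir -p pics; ls; cat > h.py <<'E'
import numpy as np, cv2
from plant import manip, vision, finder
def save(p,n): cv2.imwrite('pics/'+n,p['frame'][:,:,::-1])
def ray(p,uv):
    K=np.array(p['camera_matrix']);d=np.linalg.solve(K,[uv[0],uv[1],1.])[:2]
    s=d.copy()
    for _ in range(20): s=d/(1+p['k1']*(s@s))
    R=np.array(p['R']);t=np.array(p['t'])
    return -R.T@t, R.T@np.array([s[0],s[1],1.])
def atz(p,uv,z):
    c,d=ray(p,uv); return c+d*(z-c[2])/d[2]
def proj(p,X):
    x=np.array(p['R'])@np.array(X,float)+np.array(p['t']);s=x[:2]/x[2]
    s=s*(1+p['k1']*(s@s));return (np.array(p['camera_matrix'])@[s[0],s[1],1])[:2]
E
python3 - <<'E'
from h import *
print(manip.get_obs())
for c in('side','top'):
    p=vision.capture(c);save(p,c+'1.png');print(c,(-np.array(p['R']).T@p['t']).round())
    for n in('carousel','knob','label','scanner','trigger','stapler','mug','tape'):
        try:
            for r in finder.find_in(n,p)[:2]:
                b=r['box'];print(n,round(r['conf'],2),np.round(b),[atz(p,b[:2],z)[:2].round() for z in (0,80,148)])
        except Exception as e: print(n,e)
E
```

```text
pics
{'t': 0.0, 'joint_positions': array([-1.15090674,  0.32179297, -0.07008284,  1.45167702,  0.02258796,
        1.37078547, -0.05692177]), 'joint_velocities': array([-0.00023253,  0.00044562, -0.00114867, -0.0001876 ,  0.00183384,
        0.00043707, -0.00084345]), 'joint_torque': array([ 2.54764536e-04, -4.93581426e+01, -3.81958243e-01, -3.14335585e+01,
        1.29672006e-02,  1.11874589e-02, -2.19581358e-05]), 'ee_pos': array([256.41510937, 596.70486244, 230.24196413]), 'tcp_rot': array([-6.32982184e-01, -3.07686430e+00,  2.91056972e-03]), 'ft_force': array([ 0.04966653,  0.64961153, -0.96951973]), 'moment': array([-0.03956921,  0.04625523,  0.03981507]), 'finger_force': 0.0, 'gripper_width': 0.9998685562057682}
side [ -54. -975.  888.]
carousel 0.67 [374. 284. 125. 105.] [array([ 635., -132.]), array([ 573., -208.]), array([ 521., -272.])]
knob 0.59 [375. 286. 120. 102.] [array([ 633., -138.]), array([ 571., -214.]), array([ 519., -278.])]
label 0.92 [376. 284. 117. 106.] [array([ 638., -134.]), array([ 576., -210.]), array([ 523., -274.])]
scanner 0.83 [279. 244.  88.  74.] [
[... 582 characters left out ...]
-168.])]
label 0.75 [289. 260.  72.  69.] [array([482.,  31.]), array([475.,  26.]), array([470.,  23.])]
label 0.7 [368. 217.  91.  90.] [array([ 604., -181.]), array([ 590., -172.]), array([ 579., -165.])]
scanner 0.93 [290. 260.  72.  73.] [array([483.,  27.]), array([477.,  23.]), array([471.,  19.])]
trigger 0.55 [289. 260.  14.  19.] [array([482.,  31.]), array([475.,  27.]), array([470.,  23.])]
stapler 0.89 [192. 274.  16.  51.] [array([440., 292.]), array([436., 272.]), array([433., 255.])]
mug 0.6 [165. 208.  46.  42.] [array([618., 373.]), array([603., 348.]), array([591., 327.])]
tape 0.97 [457. 278.  30.  34.] [array([ 441., -426.]), array([ 437., -403.]), array([ 433., -384.])]
```

```bash
python3 - <<'E'
import cv2
a=cv2.imread('pics/top1.png')[140:340,220:440];cv2.imwrite('pics/top1c.png',cv2.resize(a,None,fx=3,fy=3,interpolation=2))
a=cv2.imread('pics/side1.png')[180:360,210:450];cv2.imwrite('pics/side1c.png',cv2.resize(a,None,fx=3,fy=3,interpolation=2))
E
```

```text
(no output)
```

View pics/top1c.png

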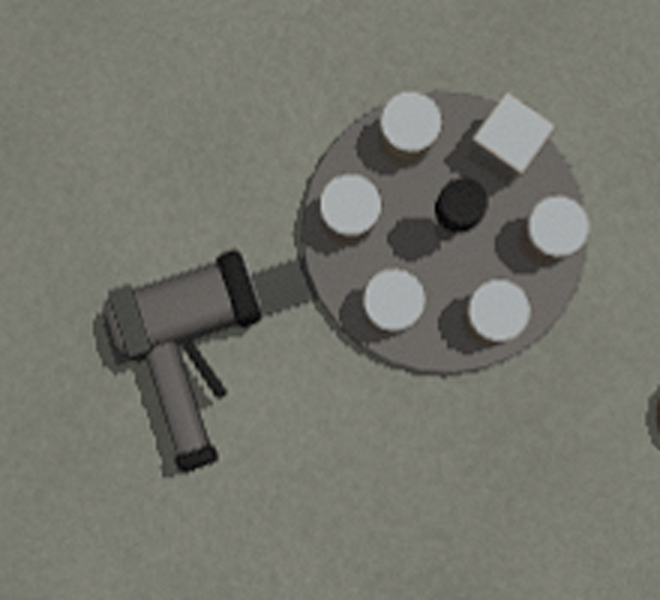

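View pics/side1c.png

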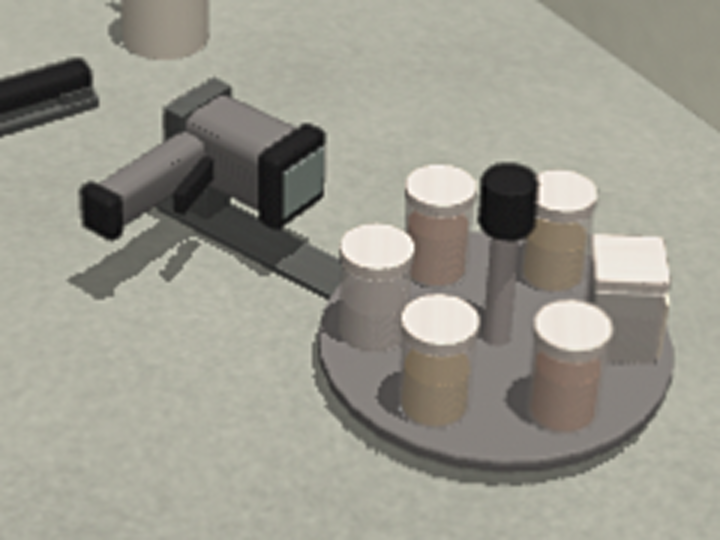

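The top crop shows the scanner at left (bezel at about (239,288), end cap (196,459), trigger tip (220,392)). The carousel is at right, with the knob at (461,204) and the square jar lid at (514,133), to the upper right of the knob.

```bash
python3 - <<'E'
from h import *
p=vision.capture('top');f=lambda u,v,z:atz(p,(220+u/3,140+v/3),z)[:2]
k=f(461,204,166);disc=f(442,233,26);lid=f(514,133,104)
bez=f(239,288,100);cap=f(196,459,90);head0=f(125,320,100)
s=vision.capture('side');ks=atz(s,(210+509/3,180+180/3),166)[:2]
print('knob',k,'disc',disc,'lid',lid,'knobside',ks,'bez',bez,'cap',cap,'head0',head0)
A=(k+disc)/2
from scipy.optimize import least_squares
def loc(q,x,y): 
    th=q[2];Y=np.array([np.cos(th),np.sin(th)]);X=np.array([Y[1],-Y[0]]);return q[:2]+x*X+y*Y
# fit axis + bearing
def res(q): return np.r_[q[:2]-A,loc(q,0,187)-bez,loc(q,-128,269)-cap,loc(q,0,298)-head0]
r=least_squares(res,[*A,2.0]);q=r.x;print(q[:2],np.degrees(q[2]),r.fun.round(1))
sq=loc(q,-66,257);print('squeeze',sq)
lb=lid-q[:2];print('|lid|',np.hypot(*lb),'turn deg',(np.degrees(q[2]-np.arctan2(lb[1],lb[0])))%360)
o=manip.get_obs();R=cv2.Rodrigues(o['tcp_rot'])[0];print(R.round(3),o['ee_pos'])
ty=R[:,1];Y=np.array([np.cos(q[2]),np.sin(q[2])])
for b in (ty,-ty): print('tool y heading',np.degrees(np.arctan2(b[1],b[0])))
# overlay check
im=p['frame'][:,:,::-1].copy()
for x,y,z in [(0,0,166),(-30,180,113),(30,180,113),(30,305,113),(-30,305,113),(-132,255,97),(-132,283,97),(-66,232,90),(-66,257,90)]:
    u=proj(p,[*loc(q,x,y),z]);cv2.circle(im,tuple(int(round(c*16)) for c in u),16,(0,0,255),-1,shift=4)
cv2.imwrite('pics/ov.png',cv2.resize(im[140:340,220:440],None,fx=3,fy=3))
E
```

```text
knob [ 596.88382685 -177.49573966] disc [ 596.71013381 -176.9748898 ] lid [ 670.40019735 -229.44884174] knobside [ 598.67806757 -181.31566412] bez [ 5.34673109e+02 -1.95714176e-01] cap [392.16521791  32.89653205] head0 [506.1693407   94.07091233]
[ 597.68168451 -181.18250847] 108.52455083494554 [ 0.9 -3.9  3.6 -3.7 -1.3  0.3 -3.2  7.3]
squeeze [453.44958141  41.53278161]
|lid| 87.27898394066932 turn deg 142.09845214028735
[[-0.919  0.395  0.   ]
 [ 0.395  0.919  0.   ]
 [-0.     0.    -1.   ]] [256.61924174 597.23272055 231.37174984]
tool y heading 66.75097759308028
tool y heading -113.24902240691972
```

View pics/ov.png

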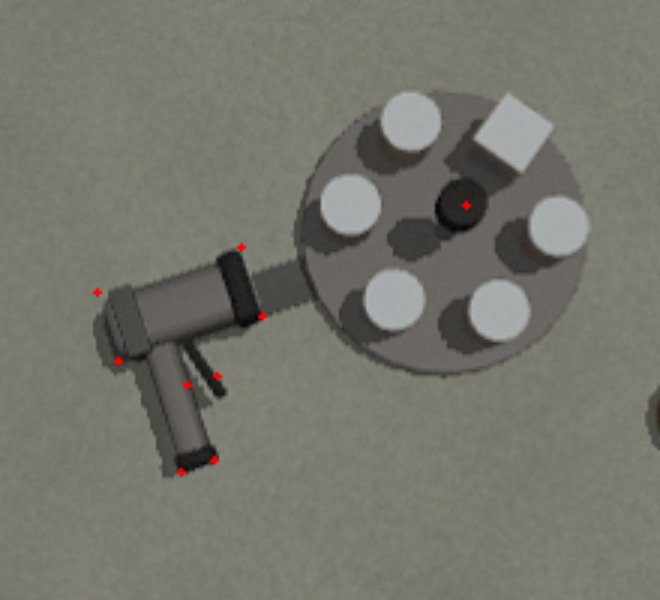

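The overlay sits well on the grip, knob and bezel. The estimates are: axis about (597,-178), scanner bearing about 109°, squeeze point about (451,43). I'll move above the squeeze point first, then turn the wrist.

```bash
python3 -m inch '[{"dx":-0.4,"dy":-0.43},{"dx":-0.66,"dy":-0.72},{"dx":-0.66,"dy":-0.72},{"dx":-0.66,"dy":-0.72},{"dx":-0.66,"dy":-0.72},{"dx":-0.66,"dy":-0.72},{"dx":-0.66,"dy":-0.72},{"dx":-0.66,"dy":-0.72},{"dx":-0.66,"dy":-0.72},{"dx":-0.66,"dy":-0.72},{"dx":-0.66,"dy":-0.72},{"dx":-0.66,"dy":-0.72}]' 40; python3 -m inch '[{"wz":1},{"wz":1},{"wz":1},{"wz":1},{"wz":1},{"wz":1},{"wz":1},{"wz":1},{"wz":1}]';python3 -m inch '[{"wz":1},{"wz":1},{"wz":1},{"wz":1},{"wz":1},{"wz":1},{"wz":1},{"wz":1},{"wz":0.2},{"wz":0}]'
cat > st.py <<'E'
from h import *
import sys
o=manip.get_obs();R=cv2.Rodrigues(o['tcp_rot'])[0];T=np.array(eval(sys.argv[1]));hd=float(sys.argv[2])
y=np.degrees(np.arctan2(R[1,1],R[0,1]))
d=R.T@(T-o['ee_pos']);print('t',o['t'],'pos',o['ee_pos'].round(1),'head',round(y,1),'units',(d/50).round(3),'wz',round((y-hd)/8,3),'q',o['joint_positions'].round(2),'F',o['ft_force'].round(1),'w',round(o['gripper_width'],3),'ff',round(o['finger_force'],1), 'tilt',R[:,2].round(3))
E
python3 st.py '[451,43,61]' -70.9
```

```text
t 1.0 pos [256.6 597.2 231.4] head 66.8 units [-7.947 -8.65   3.407] wz 17.206 q [-1.15  0.32 -0.07  1.45  0.02  1.37 -0.06] F [-0.6  1.  -0.8] w 0.999 ff 0.0 tilt [ 0.  0. -1.]invalid input
invalid input
invalid input
```

```bash
python3 -m inch '[{"dx":-0.4,"dy":-0.43,"dz":0,"wx":0,"wy":0,"wz":0,"grip":1}]' 40; python3 -m inch '[{"dx":-0.66,"dy":-0.72,"dz":0,"wx":0,"wy":0,"wz":0,"grip":1},{"dx":-0.66,"dy":-0.72,"dz":0,"wx":0,"wy":0,"wz":0,"grip":1},{"dx":-0.66,"dy":-0.72,"dz":0,"wx":0,"wy":0,"wz":0,"grip":1},{"dx":-0.66,"dy":-0.72,"dz":0,"wx":0,"wy":0,"wz":0,"grip":1},{"dx":-0.66,"dy":-0.72,"dz":0,"wx":0,"wy":0,"wz":0,"grip":1},{"dx":-0.66,"dy":-0.72,"dz":0,"wx":0,"wy":0,"wz":0,"grip":1},{"dx":-0.66,"dy":-0.72,"dz":0,"wx":0,"wy":0,"wz":0,"grip":1},{"dx":-0.66,"dy":-0.72,"dz":0,"wx":0,"wy":0,"wz":0,"grip":1},{"dx":-0.66,"dy":-0.72,"dz":0,"wx":0,"wy":0,"wz":0,"grip":1},{"dx":-0.66,"dy":-0.72,"dz":0,"wx":0,"wy":0,"wz":0,"grip":1},{"dx":-0.66,"dy":-0.72,"dz":0,"wx":0,"wy":0,"wz":0,"grip":1}]'
python3 st.py '[451,43,61]' -70.9
```

```text
t: 1.1
ee_pos: [263.3, 572.2, 230.7]
tcp_rot: [-0.624, -3.077, -0.002]
ft_force: [0.6, -0.3, -0.1]
gripper_width: 1.001
finger_force: 0.0
t: 2.2
ee_pos: [444.1, 60.5, 231.8]
tcp_rot: [0.633, 3.076, 0.002]
ft_force: [0.1, 0.2, 0.8]
gripper_width: 0.996
finger_force: 0.0
t 2.2 pos [444.1  60.5 231.8] head 66.8 units [-0.262 -0.272  3.415] wz 17.207 q [-0.64 -0.14  0.41  1.94  0.06  1.33  0.92] F [0.1 0.2 0.8] w 0.996 ff 0.0 tilt [ 0.001  0.001 -1.   ]
```

```bash
python3 -m inch '[{"dx":-0.26,"dy":-0.27,"dz":0,"wx":0,"wy":0,"wz":0,"grip":1},{"dx":0,"dy":0,"dz":0,"wx":0,"wy":0,"wz":1,"grip":1},{"dx":0,"dy":0,"dz":0,"wx":0,"wy":0,"wz":1,"grip":1},{"dx":0,"dy":0,"dz":0,"wx":0,"wy":0,"wz":1,"grip":1},{"dx":0,"dy":0,"dz":0,"wx":0,"wy":0,"wz":1,"grip":1},{"dx":0,"dy":0,"dz":0,"wx":0,"wy":0,"wz":1,"grip":1},{"dx":0,"dy":0,"dz":0,"wx":0,"wy":0,"wz":1,"grip":1},{"dx":0,"dy":0,"dz":0,"wx":0,"wy":0,"wz":1,"grip":1},{"dx":0,"dy":0,"dz":0,"wx":0,"wy":0,"wz":1,"grip":1},{"dx":0,"dy":0,"dz":0,"wx":0,"wy":0,"wz":1,"grip":1}]' >/dev/null
python3 -m inch '[{"dx":0,"dy":0,"dz":0,"wx":0,"wy":0,"wz":1,"grip":1},{"dx":0,"dy":0,"dz":0,"wx":0,"wy":0,"wz":1,"grip":1},{"dx":0,"dy":0,"dz":0,"wx":0,"wy":0,"wz":1,"grip":1},{"dx":0,"dy":0,"dz":0,"wx":0,"wy":0,"wz":1,"grip":1},{"dx":0,"dy":0,"dz":0,"wx":0,"wy":0,"wz":1,"grip":1},{"dx":0,"dy":0,"dz":0,"wx":0,"wy":0,"wz":1,"grip":1},{"dx":0,"dy":0,"dz":0,"wx":0,"wy":0,"wz":1,"grip":1},{"dx":0,"dy":0,"dz":0,"wx":0,"wy":0,"wz":1,"grip":1},{"dx":0,"dy":0,"dz":0,"wx":0,"wy":0,"wz":0.2,"grip":1},{"dx":0,"dy":0,"dz":0,"wx":0,"wy":0,"wz":0,"grip":1}]' >/dev/null
python3 st.py '[451,43,61]' -70.9
```

```text
t 4.2 pos [450.4  44.9 231.5] head -70.7 units [-1.000e-03  3.900e-02  3.409e+00] wz 0.021 q [-0.47 -0.12  0.29  1.92  0.03  1.33 -1.42] F [-0.4  0.3 -0.4] w 0.998 ff 0.0 tilt [ 0.  0. -1.]
```

```bash
python3 -m inch '[{"dx":0,"dy":0.04,"dz":0.5,"wx":0,"wy":0,"wz":0,"grip":1},{"dx":0,"dy":0,"dz":0.7,"wx":0,"wy":0,"wz":0,"grip":1},{"dx":0,"dy":0,"dz":0.7,"wx":0,"wy":0,"wz":0,"grip":1},{"dx":0,"dy":0,"dz":0.3,"wx":0,"wy":0,"wz":0,"grip":1}]' >/dev/null
python3 st.py '[451,43,58]' -70.9
python3 - <<'E'
from h import *
a=vision.capture('side')['frame'][150:310,190:390,::-1];b=vision.capture('top')['frame'][180:340,220:420,::-1]
cv2.imwrite('pics/m2.png',np.hstack([cv2.resize(i,(400,320),interpolation=2) for i in(a,b)]))
E
```

```text
t 4.6 pos [448.9  42.7 118.3] head -70.7 units [0.048 0.008 1.207] wz 0.027 q [-0.46 -0.02  0.31  2.07  0.01  1.09 -1.39] F [ 0.5 -0.4 -0.6] w 1.001 ff 0.0 tilt [-0.004 -0.001 -1.   ]
```

View pics/m2.png

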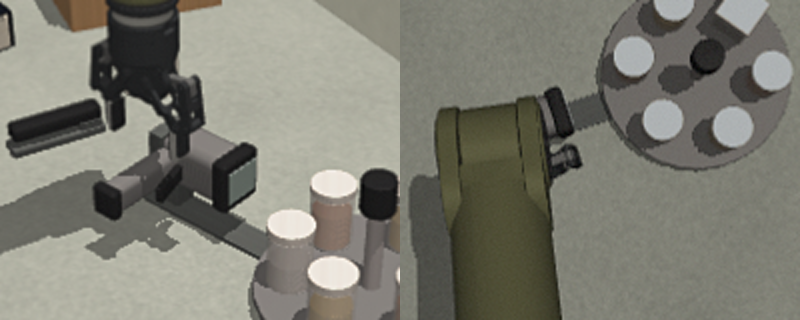

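The left half shows the fingers straddling grip and trigger: front finger near (187,140), back finger near (117,115). The head is clear, so I'll descend.

```bash
python3 -m inch '[{"dx":0.03,"dy":0,"dz":0.3,"wx":0,"wy":0,"wz":0.02,"grip":1},{"dx":0,"dy":0,"dz":0.3,"wx":0,"wy":0,"wz":0,"grip":1},{"dx":0,"dy":0,"dz":0.3,"wx":0,"wy":0,"wz":0,"grip":1},{"dx":0,"dy":0,"dz":0.25,"wx":0,"wy":0,"wz":0,"grip":1},{"dx":0,"dy":0,"dz":0,"wx":0,"wy":0,"wz":0,"grip":1}]' 
python3 st.py '[451,43,58]' -70.9
python3 - <<'E'
from h import *
s=vision.capture('side');a=s['frame'][150:310,190:390,::-1]
cv2.imwrite('pics/m3.png',cv2.resize(a,None,fx=3,fy=3,interpolation=2))
E
```

```text
t: 5.2
ee_pos: [451.8, 43.5, 63.2]
tcp_rot: [3.098, 0.52, -0.003]
ft_force: [0.1, -0.2, -0.4]
gripper_width: 1.003
finger_force: 0.0
t 5.2 pos [451.8  43.5  63.2] head -71.0 units [-0.019  0.004  0.104] wz -0.007 q [-0.46  0.06  0.31  2.12 -0.02  0.96 -1.37] F [ 0.1 -0.2 -0.4] w 1.003 ff 0.0 tilt [-0.002 -0.    -1.   ]
```

View pics/m3.png

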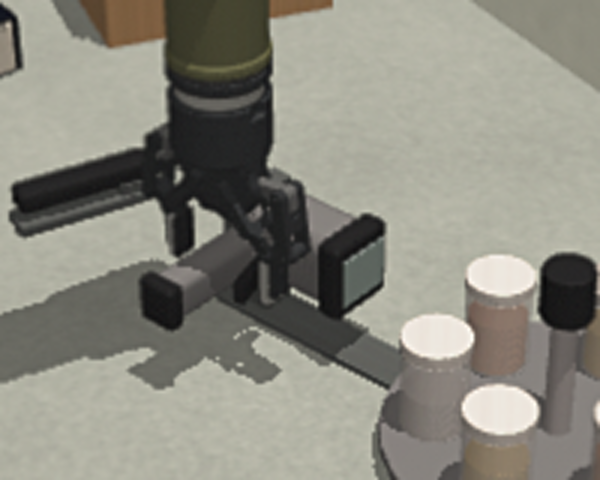

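The front finger stands just ahead of the trigger (270,270) and the back finger is behind the grip (180,230). Squeezing now.

```bash
python3 -m inch '[{"dx":0,"dy":0,"dz":0.1,"wx":0,"wy":0,"wz":0,"grip":0.3},{"dx":0,"dy":0,"dz":0,"wx":0,"wy":0,"wz":0,"grip":0.3},{"dx":0,"dy":0,"dz":0,"wx":0,"wy":0,"wz":0,"grip":0.1},{"dx":0,"dy":0,"dz":0,"wx":0,"wy":0,"wz":0,"grip":0.1}]' 40;python3 -m inch '[{"dx":0,"dy":0,"dz":0,"wx":0,"wy":0,"wz":0,"grip":-0.4},{"dx":0,"dy":0,"dz":0,"wx":0,"wy":0,"wz":0,"grip":-0.4},{"dx":0,"dy":0,"dz":0,"wx":0,"wy":0,"wz":0,"grip":-0.4},{"dx":0,"dy":0,"dz":0,"wx":0,"wy":0,"wz":0,"grip":-0.4},{"dx":0,"dy":0,"dz":0,"wx":0,"wy":0,"wz":0,"grip":-0.4},{"dx":0,"dy":0,"dz":0,"wx":0,"wy":0,"wz":0,"grip":-0.4}]'
```

```text
t: 5.65
ee_pos: [452.4, 44.3, 59.5]
tcp_rot: [-3.097, -0.519, -0.0]
ft_force: [-2.2, 1.3, 5.4]
gripper_width: 0.56
finger_force: 4.6
t: 6.25
ee_pos: [451.4, 47.6, 60.2]
tcp_rot: [-3.093, -0.519, 0.002]
ft_force: [-6.6, 8.8, 12.3]
gripper_width: 0.462
finger_force: 42.6
```

The opening is about 39 mm at 42 N, so the trigger is fully in. I'll hold briefly, then release and rise.

```bash
python3 -m inch '[{"dx":0,"dy":0,"dz":0,"wx":0,"wy":0,"wz":0,"grip":-0.4},{"dx":0,"dy":0,"dz":0,"wx":0,"wy":0,"wz":0,"grip":-0.4},{"dx":0,"dy":0,"dz":0,"wx":0,"wy":0,"wz":0,"grip":-0.4}]';python3 -m inch '[{"dx":0,"dy":0,"dz":0,"wx":0,"wy":0,"wz":0,"grip":1},{"dx":0,"dy":0,"dz":0,"wx":0,"wy":0,"wz":0,"grip":1},{"dx":0,"dy":0,"dz":0,"wx":0,"wy":0,"wz":0,"grip":1},{"dx":0,"dy":0,"dz":0,"wx":0,"wy":0,"wz":0,"grip":1},{"dx":0,"dy":0,"dz":0,"wx":0,"wy":0,"wz":0,"grip":1},{"dx":0,"dy":0,"dz":0,"wx":0,"wy":0,"wz":0,"grip":1},{"dx":0,"dy":0,"dz":0,"wx":0,"wy":0,"wz":0,"grip":1},{"dx":0,"dy":0,"dz":0,"wx":0,"wy":0,"wz":0,"grip":1}]'; python3 -m inch '[{"dx":0,"dy":0,"dz":-0.4,"wx":0,"wy":0,"wz":0,"grip":1},{"dx":0,"dy":0,"dz":-0.7,"wx":0,"wy":0,"wz":0,"grip":1},{"dx":0,"dy":0,"dz":-0.9,"wx":0,"wy":0,"wz":0,"grip":1},{"dx":0,"dy":0,"dz":-0.9,"wx":0,"wy":0,"wz":0,"grip":1},{"dx":0,"dy":0,"dz":-0.5,"wx":0,"wy":0,"wz":0,"grip":1},{"dx":0,"dy":0,"dz":0,"wx":0,"wy":0,"wz":0,"grip":1}]'
python3 st.py '[597,-178,230]' -90
```

```text
t: 6.55
ee_pos: [451.4, 47.5, 60.2]
tcp_rot: [-3.093, -0.519, 0.002]
ft_force: [-7.8, 9.1, 12.7]
gripper_width: 0.467
finger_force: 42.6
t: 7.35
ee_pos: [452.4, 43.5, 58.8]
tcp_rot: [-3.099, -0.518, 0.0]
ft_force: [-0.4, -0.1, -0.0]
gripper_width: 0.997
finger_force: 0.0
t: 7.95
ee_pos: [454.9, 43.9, 233.2]
tcp_rot: [-3.098, -0.518, -0.013]
ft_force: [0.5, 0.4, -0.3]
gripper_width: 1.006
finger_force: 0.0
t 7.95 pos [454.9  43.9 233.2] head -71.0 units [1.243 5.121 0.076] wz 2.373 q [-0.47 -0.11  0.3   1.92  0.03  1.32 -1.42] F [ 0.5  0.4 -0.3] w 1.006 ff 0.0 tilt [ 0.008  0.002 -1.   ]
```

```bash
python3 -m inch '[{"dx":0.1,"dy":0.42,"dz":0,"wx":0,"wy":0,"wz":0,"grip":1},{"dx":0.19,"dy":0.78,"dz":0,"wx":0,"wy":0,"wz":0,"grip":1},{"dx":0.19,"dy":0.78,"dz":0,"wx":0,"wy":0,"wz":0,"grip":1},{"dx":0.19,"dy":0.78,"dz":0,"wx":0,"wy":0,"wz":0,"grip":1},{"dx":0.19,"dy":0.78,"dz":0,"wx":0,"wy":0,"wz":0,"grip":1},{"dx":0.19,"dy":0.78,"dz":0,"wx":0,"wy":0,"wz":0,"grip":1},{"dx":0.19,"dy":0.78,"dz":0,"wx":0,"wy":0,"wz":0,"grip":1},{"dx":0,"dy":0,"dz":0,"wx":0,"wy":0,"wz":1,"grip":1},{"dx":0,"dy":0,"dz":0,"wx":0,"wy":0,"wz":1,"grip":1},{"dx":0,"dy":0,"dz":0,"wx":0,"wy":0,"wz":0.4,"grip":1},{"dx":0,"dy":0,"dz":0,"wx":0,"wy":0,"wz":0,"grip":1}]'
python3 st.py '[597,-178,132]' -90
python3 - <<'E'
from h import *
s=vision.capture('side');print(proj(s,[597,-178,148]), proj(s,[*manip.get_obs()['ee_pos'][:2],148]))
E
```

```text
t: 9.05
ee_pos: [593.4, -177.4, 227.3]
tcp_rot: [-3.142, 0.006, 0.004]
ft_force: [-1.0, -0.5, -0.1]
gripper_width: 1.002
finger_force: 0.0
t 9.05 pos [ 593.4 -177.4  227.3] head -90.2 units [0.076 0.011 1.905] wz -0.029 q [-0.23  0.29  0.59  1.56 -0.16  1.35 -1.2 ] F [-1.  -0.5 -0.1] w 1.002 ff 0.0 tilt [-0.002  0.    -1.   ]
[377.38161248 246.62743578] [375.79497624 246.97173457]
```

```bash
python3 -m inch '[{"dx":0.07,"dy":0.01,"dz":0.4,"wx":0,"wy":0,"wz":0,"grip":1},{"dx":0,"dy":0,"dz":0.6,"wx":0,"wy":0,"wz":0,"grip":1},{"dx":0,"dy":0,"dz":0.6,"wx":0,"wy":0,"wz":0,"grip":1},{"dx":0,"dy":0,"dz":0.3,"wx":0,"wy":0,"wz":0,"grip":1},{"dx":0,"dy":0,"dz":0,"wx":0,"wy":0,"wz":0,"grip":1}]'; python3 -m inch '[{"dx":0,"dy":0,"dz":0,"wx":0,"wy":0,"wz":0,"grip":0.2},{"dx":0,"dy":0,"dz":0,"wx":0,"wy":0,"wz":0,"grip":0.2},{"dx":0,"dy":0,"dz":0,"wx":0,"wy":0,"wz":0,"grip":-0.4},{"dx":0,"dy":0,"dz":0,"wx":0,"wy":0,"wz":0,"grip":-0.4},{"dx":0,"dy":0,"dz":0,"wx":0,"wy":0,"wz":0,"grip":-0.4},{"dx":0,"dy":0,"dz":0,"wx":0,"wy":0,"wz":0,"grip":-0.4}]' 40
python3 st.py '[597,-178,130]' -90
python3 - <<'E'
from h import *
s=vision.capture('side');a=s['frame'][150:350,270:470,::-1];b=vision.capture('top')['frame'][140:340,270:470,::-1]
cv2.imwrite('pics/m4.png',np.hstack([cv2.resize(i,(400,400),interpolation=2) for i in(a,b)]))
E
```

```text
t: 9.6
ee_pos: [595.7, -177.2, 131.2]
tcp_rot: [-3.141, 0.004, 0.008]
ft_force: [0.7, -0.0, 0.7]
gripper_width: 0.998
finger_force: 0.0
t: 10.2
ee_pos: [598.4, -179.2, 135.7]
tcp_rot: [3.14, -0.006, 0.005]
ft_force: [-0.6, -1.9, 6.1]
gripper_width: 0.453
finger_force: 41.5
t 10.2 pos [ 598.4 -179.2  135.7] head -90.2 units [-0.029 -0.024  0.114] wz -0.029 q [-0.21  0.36  0.57  1.66 -0.21  1.18 -1.17] F [-0.6 -1.9  6.1] w 0.453 ff 41.5 tilt [ 0.003 -0.002 -1.   ]
```

View pics/m4.png

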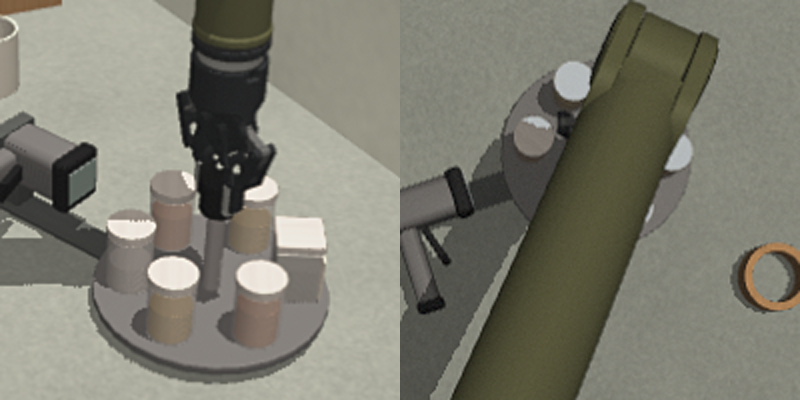

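The left half shows the fingers closed round the knob at (215,190), with the square jar at (300,260). Now about 144° counter-clockwise (18 units of -wz) with ramps.

```bash
python3 -m inch '[{"dx":0,"dy":0,"dz":0,"wx":0,"wy":0,"wz":-0.1,"grip":-0.4},{"dx":0,"dy":0,"dz":0,"wx":0,"wy":0,"wz":-0.2,"grip":-0.4},{"dx":0,"dy":0,"dz":0,"wx":0,"wy":0,"wz":-0.3,"grip":-0.4},{"dx":0,"dy":0,"dz":0,"wx":0,"wy":0,"wz":-0.4,"grip":-0.4},{"dx":0,"dy":0,"dz":0,"wx":0,"wy":0,"wz":-0.5,"grip":-0.4},{"dx":0,"dy":0,"dz":0,"wx":0,"wy":0,"wz":-0.6,"grip":-0.4},{"dx":0,"dy":0,"dz":0,"wx":0,"wy":0,"wz":-0.6,"grip":-0.4},{"dx":0,"dy":0,"dz":0,"wx":0,"wy":0,"wz":-0.6,"grip":-0.4},{"dx":0,"dy":0,"dz":0,"wx":0,"wy":0,"wz":-0.6,"grip":-0.4},{"dx":0,"dy":0,"dz":0,"wx":0,"wy":0,"wz":-0.6,"grip":-0.4},{"dx":0,"dy":0,"dz":0,"wx":0,"wy":0,"wz":-0.6,"grip":-0.4},{"dx":0,"dy":0,"dz":0,"wx":0,"wy":0,"wz":-0.6,"grip":-0.4}]' 60;python3 -m inch '[{"dx":0,"dy":0,"dz":0,"wx":0,"wy":0,"wz":-0.6,"grip":-0.4},{"dx":0,"dy":0,"dz":0,"wx":0,"wy":0,"wz":-0.6,"grip":-0.4},{"dx":0,"dy":0,"dz":0,"wx":0,"wy":0,"wz":-0.6,"grip":-0.4},{"dx":0,"dy":0,"dz":0,"wx":0,"wy":0,"wz":-0.6,"grip":-0.4},{"dx":0,"dy":0,"dz":0,"wx":0,"wy":0,"wz":-0.6,"grip":-0.4},{"dx":0,"dy":0,"dz":0,"wx":0,"wy":0,"wz":-0.6,"grip":-0.4},{"dx":0,"dy":0,"dz":0,"wx":0,"wy":0,"wz":-0.6,"grip":-0.4},{"dx":0,"dy":0,"dz":0,"wx":0,"wy":0,"wz":-0.6,"grip":-0.4},{"dx":0,"dy":0,"dz":0,"wx":0,"wy":0,"wz":-0.6,"grip":-0.4},{"dx":0,"dy":0,"dz":0,"wx":0,"wy":0,"wz":-0.6,"grip":-0.4},{"dx":0,"dy":0,"dz":0,"wx":0,"wy":0,"wz":-0.6,"grip":-0.4},{"dx":0,"dy":0,"dz":0,"wx":0,"wy":0,"wz":-0.6,"grip":-0.4}]'
python3 st.py '[597,-178,130]' 53.8
```

```text
t: 11.5
ee_pos: [598.7, -179.8, 135.8]
tcp_rot: [2.894, 1.214, 0.004]
ft_force: [1.8, -3.4, 5.6]
gripper_width: 0.452
finger_force: 59.6
t: 12.7
ee_pos: [599.4, -180.0, 135.8]
tcp_rot: [1.949, 2.456, 0.002]
ft_force: [2.4, -3.8, 2.7]
gripper_width: 0.449
finger_force: 59.7
t 12.7 pos [ 599.4 -180.   135.8] head 13.1 units [ 0.05  -0.038  0.116] wz -5.085 q [ 0.01  0.33  0.29  1.65 -0.1   1.17  0.55] F [ 2.4 -3.8  2.7] w 0.449 ff 59.7 tilt [ 0.005 -0.003 -1.   ]
```

```bash
python3 -m inch '[{"dx":0,"dy":0,"dz":0,"wx":0,"wy":0,"wz":-0.6,"grip":-0.4},{"dx":0,"dy":0,"dz":0,"wx":0,"wy":0,"wz":-0.6,"grip":-0.4},{"dx":0,"dy":0,"dz":0,"wx":0,"wy":0,"wz":-0.6,"grip":-0.4},{"dx":0,"dy":0,"dz":0,"wx":0,"wy":0,"wz":-0.6,"grip":-0.4},{"dx":0,"dy":0,"dz":0,"wx":0,"wy":0,"wz":-0.6,"grip":-0.4},{"dx":0,"dy":0,"dz":0,"wx":0,"wy":0,"wz":-0.6,"grip":-0.4},{"dx":0,"dy":0,"dz":0,"wx":0,"wy":0,"wz":-0.5,"grip":-0.4},{"dx":0,"dy":0,"dz":0,"wx":0,"wy":0,"wz":-0.4,"grip":-0.4},{"dx":0,"dy":0,"dz":0,"wx":0,"wy":0,"wz":-0.3,"grip":-0.4},{"dx":0,"dy":0,"dz":0,"wx":0,"wy":0,"wz":-0.2,"grip":-0.4},{"dx":0,"dy":0,"dz":0,"wx":0,"wy":0,"wz":-0.1,"grip":-0.4}]';python3 -m inch '[{"dx":0,"dy":0,"dz":0,"wx":0,"wy":0,"wz":0,"grip":-0.4},{"dx":0,"dy":0,"dz":0,"wx":0,"wy":0,"wz":0,"grip":-0.4},{"dx":0,"dy":0,"dz":0,"wx":0,"wy":0,"wz":0,"grip":-0.4}]'
python3 st.py '[597,-178,130]' 53.8
python3 - <<'E'
from h import *
s=vision.capture('side');a=s['frame'][190:350,250:450,::-1];p=vision.capture('top');b=p['frame'][140:300,260:460,::-1]
cv2.imwrite('pics/m5.png',np.hstack([cv2.resize(i,None,fx=2,fy=2,interpolation=2) for i in(a,b)]))
cv2.imwrite('pics/m5t.png',cv2.resize(b,None,fx=4,fy=3.75,interpolation=2))
E
```

```text
t: 13.8
ee_pos: [599.9, -179.7, 135.8]
tcp_rot: [0.975, 2.979, -0.0]
ft_force: [3.8, -3.9, 3.2]
gripper_width: 0.448
finger_force: 59.8
t: 14.1
ee_pos: [599.9, -179.6, 135.8]
tcp_rot: [0.976, 2.979, -0.0]
ft_force: [3.5, -3.9, 3.6]
gripper_width: 0.451
finger_force: 59.8
t 14.1 pos [ 599.9 -179.6  135.8] head 53.7 units [ 0.066 -0.008  0.116] wz -0.008 q [ 0.1   0.33  0.18  1.65 -0.06  1.17  1.23] F [ 3.5 -3.9  3.6] w 0.451 ff 59.8 tilt [ 0.006 -0.002 -1.   ]
```

View pics/m5.png

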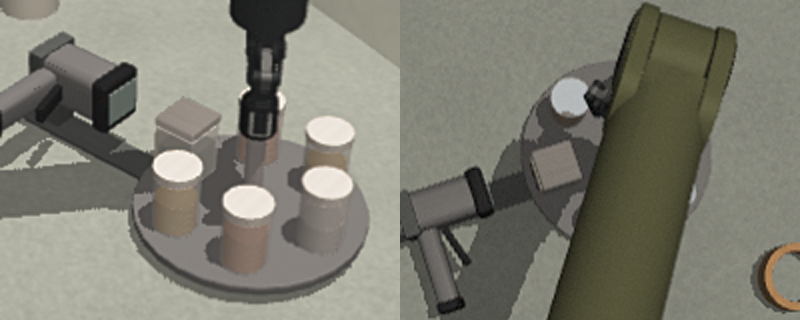

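The square jar's lid is at (555,166) in the right half, in front of the scanner window at (485,190), and the trigger stands out again at (460,250). I'll check the angle numerically.

```bash
python3 - <<'E'
from h import *
p=vision.capture('top')
A=np.array([598.,-179.]);l=atz(p,(260+155/2,140+166/4*2),104)[:2];d=l-A
print(l,np.hypot(*d),np.degrees(np.arctan2(d[1],d[0])))
im=p['frame'][:,:,::-1].copy()
im=cv2.resize(im[170:270,250:375],None,fx=6,fy=6,interpolation=2)
th=np.radians(109);Y=np.array([np.cos(th),np.sin(th)]);X=np.array([Y[1],-Y[0]])
def pt(x,y,z):
    u=proj(p,[*(A+x*X+y*Y),z]);return tuple(int(round(c)) for c in ((u-[249.5+.0,169.5])*6))
cv2.polylines(im,[np.array([pt(x,88+y,104) for x,y in((-26,-26),(26,-26),(26,26),(-26,26))])],True,(0,0,255),1)
cv2.line(im,pt(0,60,104),pt(0,305,104),(0,255,0),1)
for x in(-30,30): cv2.line(im,pt(x,180,113),pt(x,305,113),(255,0,0),1)
cv2.imwrite('pics/m6.png',im)
E
```

```text
[568.64661921 -94.19040799] 89.74568435901647 109.09120809906216
```

View pics/m6.png

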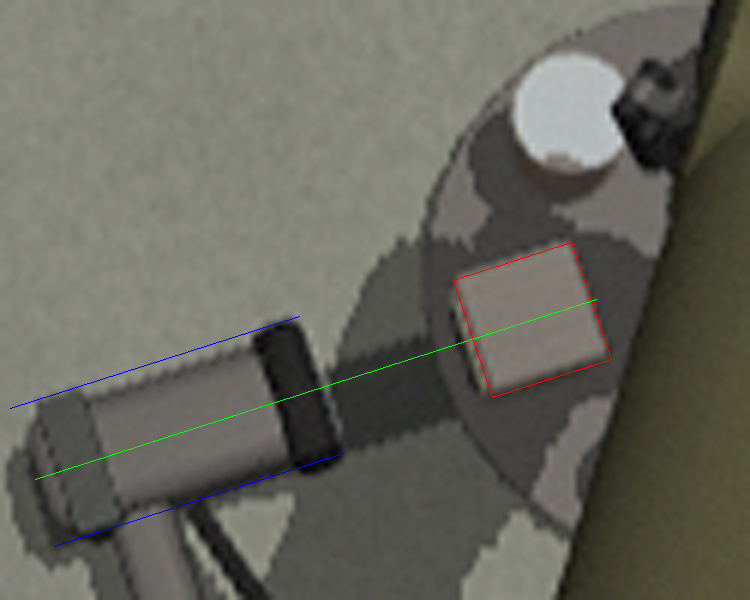

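The jar outline and the scanner's centre line agree within about 2°, with 8° allowed. The knob is still held and the trigger is released, so I'm handing in.

```bash
python3 -c "
from plant import manip
print(manip.job_done())"
```

```text
the job is handed in; nothing more can be done
None
```

I squeezed and released the scanner trigger, then turned the carousel until the square jar's label faced the window to within about 2° by the camera. I handed the job in at about 14 s with the knob still held; no verdict was returned.

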